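# Draw the electrode holder and poise it over the joint

## Task

Set up a dry run of a weld: draw the electrode holder (no lead is fitted to it yet) up out of its upright holster, turn it to a slant of about 45 degrees with its jaws at the lower end, and poise it with the jaw ends 5 to 10 cm above the middle of the inside corner of the short angle iron that has a nut and a bolt beside it. Finish while holding it there, still and in the air, touching nothing but the gripper. Leave the angle iron, the nut, the bolt and the tin can where they are.

Things in the scene. Friction and masses are not known exactly. Their poses are not given: they have to be found in the camera images.
- stinger_grip (a point): A point on the axis of the electrode holder's black round grip (35 mm across), 35 mm below the grip's free end as it stands, about 168 mm above the table: grasp here from above, in any direction. Own y axis: along the tool from jaws to grip end (up at the start). Own z axis: towards the squeeze lever, which is 12 mm wide and ends 31 mm from this point towards the jaws.
- stinger_jaws (a point): Centre of the jaw ends of the electrode holder, on its lowest face as it stands: 159 mm from stinger_grip against its own y axis and 7.5 mm along its own z axis; same axes.
- stinger: The electrode holder: a tool 193 mm long, 0.3 to 0.55 kg: black grip (128 mm long), brass-coloured jaws (66 mm long, 14 mm by up to 40 mm). It stands jaws down in the holster at the start. Origin 62 mm from stinger_grip towards the jaws, on the grip's surface opposite the lever (17.5 mm off its axis); axes as for stinger_grip.
- holster: The holster, fixed to the table: an upright rectangular steel tube (opening 18 mm along its own x by 44 mm along its own y, walls 4 mm) on a 100 mm square foot plate 6 mm thick. Its origin is the centre of the underside; z up.
- holster_mouth (a point): Centre of the holster's open top, 75 mm above the table. The grip rests on this rim with its shoulder and the jaws hang 66 mm down into it with about 2 mm play to each side: lift the tool straight up by at least 70 mm to be clear.
- seam (a point): Middle of the inside corner line of the short angle iron: a loose L section 110 mm long on the table, one leg flat (45 mm wide, 5 mm thick), the other standing to 45 mm above the table. The point lies on the flat leg at the foot of the standing leg, 5 mm above the table. Own y axis along the corner line, x from the flat to the standing leg, z up.
- work_angle: The short angle iron itself; its origin is the centre of its underside, 17.5 mm from seam against its own x axis and 5 mm lower.
- spare_nut: A grey steel nut, 43 mm by 37 mm, 19 mm high, lying loose near the angle iron on the open side of it; origin at the centre of its underside. To be left alone.
- spare_bolt: A grey steel bolt standing on its head, 24 mm across, 49 mm high, loose near the angle iron behind its standing leg; origin at the centre of its underside. To be left alone.
- rod_can: An empty tin can, 76 mm across, 111 mm high, standing loose beyond the holster; origin at the centre of its underside. To be left alone.
There are look-alikes about, which are no part of the job. There is more than one size of the stinger; the job needs the larger.

How it is judged:
By the outcome, as a careful person would: the job done as asked, in the order asked, and still so for the second after the job is handed in, while the arm keeps its last pose, push and grip.
It also fails if it takes over 38 s, if anything falls off the work surface, if the arm or the gripper's body presses on something with over 40 N, if the wrist force passes 120 N, or if a joint passes its speed limit or range.

## Robot

A 7-joint arm with a two-finger parallel gripper is mounted at the origin on a cart in front of the work surface, level with it; the furniture and walls round the work are solid. World frame = base frame: x ahead of the robot, y to its left, z up, the work surface at z = 0. Lengths are in m, angles in rad, forces in N, time in s.
With the tool pointing down it reaches from about 0.4 to 0.85 m from the base axis. Payload 10.4 kg.
Tool frame: the origin (TCP) lies on the centre line of the jaws, within the pads' length; the fingertips stand 8 mm ahead of it and the grasp point (between the pads) lies 11 mm behind it; z points along the fingers, y is the direction in which the jaws open and shut (so a half turn about z gives the same grasp; the last joint's range is limited). The gripper opens to 85 mm and grips with 20 to 120 N. Pads are 22 mm wide; open, the fingers measure 114 mm over their backs; the gripper's body (76 mm by 85 mm) begins 54 mm behind the grasp point. The pads swing forward as they close: fully open they stand 13 mm farther back than shut.
Start: joints at [1.285, 0.332, -0.065, 1.46, 0.022, 1.35, -0.088], TCP at [0.162, -0.604, 0.204] pointing down, gripper open.
Joint ranges: [-2.6, 2.6], [-0.5, 2.12], [-1.47, 1.34], [0.16, 2.42], [-1.27, 4.41], [0.06, 2.06], [-2.6, 2.6]. Speed limits (rad/s): [2.22, 2.22, 2.79, 2.79, 3.14, 3.14, 3.14].

## Interface

Orientations are given as a unit quaternion [x, y, z, w].
In Python, from workcell import manip gives the robot as it stands.
- The arm moves only by the tool arm_command, never from a script. Its argument "targets" is text: rows parted by semicolons, each of 6 numbers parted by spaces: the shift along the tool's x, y, z in mm, then the turn, a rotation vector about the tool's x, y, z in rad. A call has 1 to 5 rows; each row shifts and turns the commanded pose from where the row before left it, along the tool's axes as they then stand; what a row does not reach is not made up. A row lasts 1/8 s, in which the tool goes at most 62.5 mm and 10.7 degrees, less where a joint would pass 70% of its speed; a pose out of reach is approached as far as the arm can. A call is refused whole if a number of a shift passes 62.5 or a number of a turn 0.188, either way. A call with a gripper value outside its range is refused whole. "grip" is the finger opening in mm, from 0 to 85.4, set as the call begins (left out, the last holds). The fingers move at their own pace and stop on an object; "squeeze" is the grip in N (left out, the last holds). Time passes only in rows, so rows that do not move let the fingers close. It gives the time, the measured TCP pose, the force and the opening at its end, in the units of the state.
- manip.get_obs(): the state, without advancing time (a new reading comes with each control period).
- manip.camera(name): name is "side" or "top" or "wrist"; returns a dict with "frame" (420x560x3 uint8, red, green, blue), "vertical_fov" (degrees; the focal length in pixels is half the picture's height over the tangent of half this angle, whatever the lens; pixels are square), "cx", "cy" (the principal point, pixels), "distortion" ([k1, k2, p1, p2, k3] as OpenCV has them; the pictures are not rectified), "rvec" (rotation vector, rad) and "tvec" (3), from world to camera coordinates, as OpenCV has them. Camera axes: x right, y down, z forward; pixel columns grow to the right and rows downward; lengths in m; the calibration is good to about 2 mm. A picture is of the moment at which its call begins. There is no depth.
- manip.hand_in(): hands the job in, once; it reports no verdict.
Trained networks look in a picture, given as the dict that the camera call returned (one of the last four; its "shot" number tells which), for a name from the list of things; names that differ only in an ending like _2 or _b are one class to them, and where a whole thing is asked for, a point or a joint stands for the part that bears it (a point fixed in the world has none). Each returns a list of dicts, best first, with "p" (0 to 1); they miss things now and then, are a little off and sometimes report something else, mostly with a low value. They report only what shows in the picture. A call takes as long as a camera call. They do not tell look-alikes from the thing itself.
- manip.search_frame(picture, name): "xyz" ([x, y, z] in m, in the coordinates of the camera as it stood for that picture, good to about 4 mm: the middle of the surface that is visible of it).
The state is a dict: "clock": time; "joint_pos": joint angles; "joint_velocities": joint speeds; "tau": joint torques, N m; "position": TCP position; "ee_rot": TCP orientation; "ft_force": force on the tool from outside, world axes, zero at the start; "torque": the same for the moment, N m; "grip_width": opening from 0.0 (shut) to 1.0 (fully open).
Only numpy, scipy, OpenCV 4.12 (cv2) and the standard library are available. Lean on these libraries where they do the work, as an engineer would, in place of code of your own. Each camera call takes 0.05 s, during which the arm holds its last target.

## Working session

There is one attempt and no reset: what is moved stays moved. The work goes in short steps, Python scripts to look and compute and a tool call to move; the robot and the scene stay as the last step left them, time stands still between calls to the robot, and variables do not carry over. Pictures are saved under pics/ and viewed, and the job is handed in when it is done.

Besides the shell and the picture viewer there is one more tool, called after "Request:" as name(argument=value, ...), one argument or row to a line, values as JSON. arm_command: Moves the arm, as the interface text tells. Its arguments: {"type":"object","properties":{"targets":{"type":"string"},"grip":{"type":"number"},"squeeze":{"type":"number"}},"required":["targets"]}

```bash
mkdir -p pics
cat > h.py <<'E'
from workcell import manip
import numpy as np, cv2
from scipy.spatial.transform import Rotation as R
def cam(n,save=None):
    c=manip.camera(n)
    if save: cv2.imwrite('pics/'+save,c['frame'][:,:,::-1])
    return c
def K(c):
    f=210/np.tan(np.radians(c['vertical_fov'])/2)
    return np.array([[f,0,c['cx']],[0,f,c['cy']],[0,0,1.]])
def toW(c,p):
    Rm=cv2.Rodrigues(np.array(c['rvec'],float))[0]
    return Rm.T@(np.array(p)-np.array(c['tvec']).ravel())
def px(c,P):
    return cv2.projectPoints(np.array(P,float).reshape(-1,1,3),np.array(c['rvec'],float),np.array(c['tvec'],float),K(c),np.array(c['distortion'],float))[0].reshape(-1,2)
def onplane(c,uv,z):
    n=cv2.undistortPoints(np.array(uv,float).reshape(-1,1,2),K(c),np.array(c['distortion'],float)).reshape(-1,2)
    Rm=cv2.Rodrigues(np.array(c['rvec'],float))[0]; o=toW(c,[0,0,0]); out=[]
    for a in n:
        d=Rm.T@np.array([a[0],a[1],1]); out.append(o+d*(z-o[2])/d[2])
    return np.array(out)
E
python3 - <<'E'
from h import *
np.set_printoptions(precision=3,suppress=True)
print(manip.get_obs())
for n in ['side','top','wrist']:
    c=cam(n,n+'0.png'); print(n,toW(c,[0,0,0]))
    for t in ['stinger','stinger_grip','holster','work_angle','seam','spare_nut','spare_bolt','rod_can']:
        try:
            for r in manip.search_frame(c,t):
                w=toW(c,r['xyz']); print(t,round(r['p'],2),w,px(c,w)[0].round())
        except Exception as e: print(t,e)
E
```

```text
{'clock': 0.0, 'joint_pos': array([ 1.285,  0.333, -0.065,  1.461,  0.022,  1.35 , -0.088]), 'joint_velocities': array([ 0.001, -0.001, -0.001,  0.002, -0.001,  0.001, -0.001]), 'tau': array([  0.002, -62.544,   0.05 , -39.16 ,   0.016,   0.01 ,   0.   ]), 'position': array([ 0.162, -0.603,  0.203]), 'ee_rot': array([ 0.991,  0.131, -0.   , -0.001]), 'ft_force': array([-0.614, -0.068, -0.814]), 'torque': array([-0.062, -0.014,  0.064]), 'grip_width': 1.0031775345366254}
side [0.312 0.752 0.522]
stinger 0.97 [0.744 0.185 0.016] [183. 271.]
stinger 0.85 [ 0.541 -0.232  0.143] [326. 167.]
stinger_grip 0.9 [0.744 0.185 0.023] [183. 269.]
stinger_grip 0.77 [ 0.542 -0.233  0.143] [326. 167.]
holster 0.85 [ 0.539 -0.231  0.007] [324. 211.]
work_angle 0.88 [0.537 0.189 0.003] [270. 301.]
seam 0.63 [0.536 0.189 0.006] [270. 300.]
spare_nut 0.82 [0.467 0.155 0.013] [308. 296.]
spare_bolt 0.58 [0.539 0.189 0.004] [269. 301.]
spare_bolt 0.53 [0.629 0.181 0.02 ] [231. 281.]
rod_can 0.68 [ 0.666 -0.166  0.067] [275. 194.]
rod_can 0.53 [0.627 0.184 0.022] [231. 282.]
rod_can 0.44 [0.539 0.189 0.003] [269. 301.]
top [0.397 0.034 1.216]
stinger 0.66 [0.758 0.169 0.022] [227. 154.]
stinger 0.55 [ 0.538 -0.243  0.178] [391. 227.]
stinger_grip 0.83 [0.757 0.178 0.018] [225. 154.]
stinger_grip 0.6 [ 0.542 -0.238  0.179] [389. 225.]
holster 0.67 [ 0.536 -0.241  0.003] [374. 236.]
holster 0.49 [0.531 0.177 0.004] [222. 235.]
work_angle 0.56 [0.534 0.18  0.008] [221. 234.]
seam 0.86 [0.531 0.178 0.003] [222. 235.]
spare_nut 0.66 [0.458 0.149 0.023] [231. 262.]
spare_nut 0.42 [0.53  0.177 0.007] [222. 236.]
spare_bolt 0.57 [0.625 0.179 0.023] [222. 200.]
rod_can 0.94 [ 0.678 -0.202  0.044] [362. 182.]
wrist [ 0.231 -0.586  0.375]
```

View pics/side0.png

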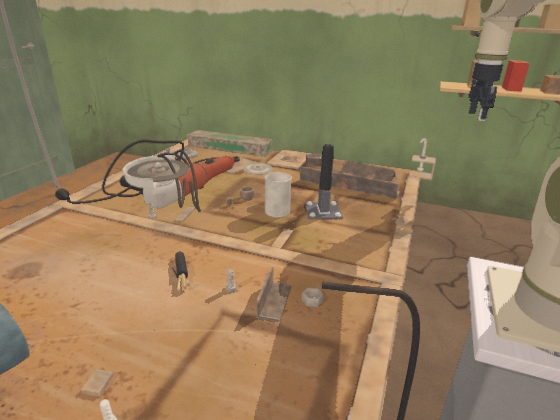

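View pics/top0.png

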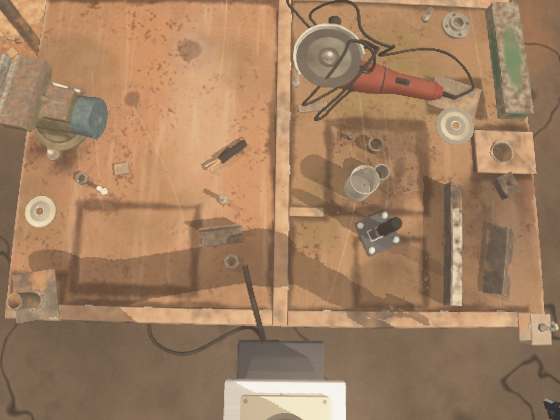

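The upright stinger at side (326,167) / top (389,225) stands in the holster and is the larger one. The one lying at side (181,270) / top (225,154) is the smaller look-alike. The short angle iron, at side (270,300) / top (221,234), has the nut at side (313,297) and the bolt at side (231,281) beside it. The long rusty irons at top (453,240) and (497,258) have neither. A black bent tube also ends near the nut. I'll confirm all of this in crops.

Run:
```python
import cv2
a=cv2.imread('pics/side0.png');b=cv2.imread('pics/top0.png')
cv2.imwrite('pics/c1.png',cv2.resize(a[140:340,150:430],None,fx=2.8,fy=2.8,interpolation=cv2.INTER_CUBIC))
cv2.imwrite('pics/c2.png',cv2.resize(b[130:350,190:420],None,fx=2.7,fy=2.7,interpolation=cv2.INTER_CUBIC))
```

```text
(no output)
```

View pics/c1.png

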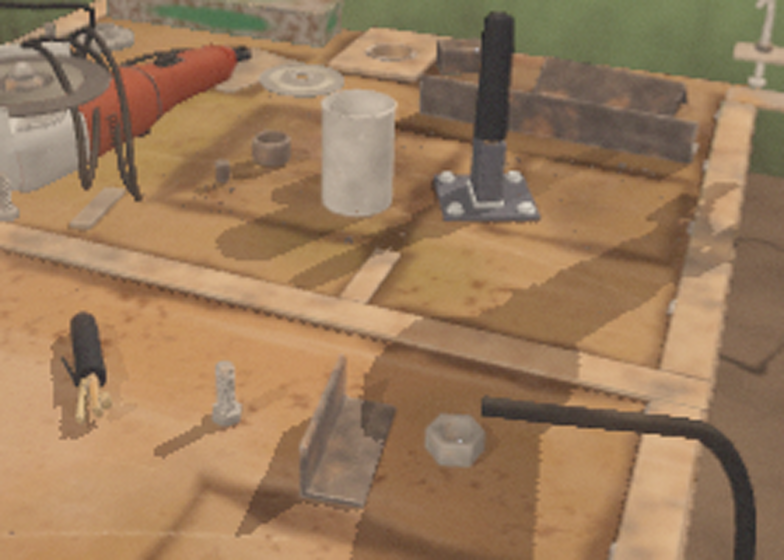

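View pics/c2.png

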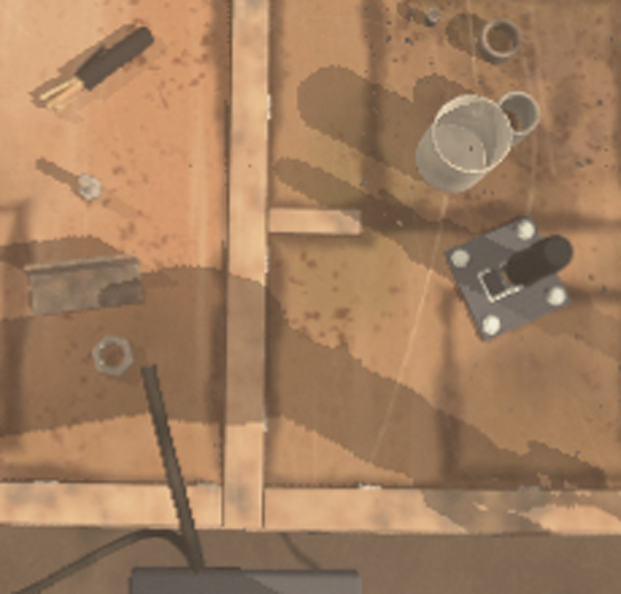

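Confirmed: the larger stinger stands upright in the holster, and the short iron has the nut (side crop 455,440) and bolt (226,395) beside it. Next I triangulate the black tube's end and move to above the holster.

Run:
```python
from h import *
np.set_printoptions(precision=3,suppress=True)
t=cam('top');s=cam('side')
def ray(c,uv): 
    a,b=onplane(c,[uv],0)[0],toW(c,[0,0,0]); return b,(a-b)/np.linalg.norm(a-b)
def tri(u,v):
    o1,d1=ray(t,u);o2,d2=ray(s,v)
    A=np.stack([d1,-d2],1);k=np.linalg.lstsq(A,o2-o1,rcond=None)[0]
    p,q=o1+k[0]*d1,o2+k[1]*d2; return (p+q)/2,np.linalg.norm(p-q)
print('tube end',tri((245.5,266),(324,286)))
# seam: top view standing leg line ends, side ends
for n,uv in {'L':(200,227.5),'R':(241,225)}.items(): print(n,onplane(t,[uv],.045))
print('side seam ends', onplane(s,[(257+3,314),(273,284)],.005))
print('holster plate',onplane(t,[(355.5,226),(386,210.5),(402,240),(369,256)],.006), onplane(t,[(367,232)],.075))
```

```text
tube end (array([0.447, 0.11 , 0.011]), np.float64(0.002048054190841712))
L [[0.546 0.232 0.045]]
R [[0.555 0.123 0.045]]
side seam ends [[0.54  0.232 0.005]
 [0.551 0.137 0.005]]
holster plate [[ 0.563 -0.189  0.006]
 [ 0.608 -0.276  0.006]
 [ 0.526 -0.318  0.006]
 [ 0.481 -0.226  0.006]] [[ 0.538 -0.207  0.075]]
```

Request:
arm_command(
  targets="0 0 -50 0 0 0; 46 -26 -50 0 0 0; 46 -26 0 0 0 0; 46 -26 0 0 0 0; 46 -26 0 0 0 0",
  grip=85,
)

```text
clock: 2.08
position: [0.3088, -0.4592, 0.297]
ee_rot: [0.991, 0.131, 0.0, 0.0]
ft_force: [-0.5, -1.0, -0.5]
grip_width: 0.995
```

Request:
arm_command(
  targets="46 -26 0 0 0 0; 46 -26 0 0 0 0; 46 -26 0 0 0 0; 20 -12 0 0 0 0; 0 0 0 0 0 0",
)

```text
clock: 2.7
position: [0.4382, -0.3309, 0.2969]
ee_rot: [0.991, 0.133, 0.0, -0.0]
ft_force: [-0.1, -0.5, -0.1]
grip_width: 0.993
```

Run:
```python
from h import *
np.set_printoptions(precision=3,suppress=True)
print(manip.get_obs()['position'],manip.get_obs()['joint_pos'])
for n in ['wrist','side','top']:
    c=cam(n,n+'1.png'); print(n,toW(c,[0,0,0]))
    for t in ['stinger_grip','stinger','holster']:
        for r in manip.search_frame(c,t):
                w=toW(c,r['xyz']); print(t,round(r['p'],2),w,px(c,w)[0].round())
```

```text
[ 0.438 -0.331  0.297] [ 0.857  0.15  -0.331  1.497  0.048  1.503 -0.778]
wrist [ 0.507 -0.313  0.468]
stinger_grip 0.67 [ 0.546 -0.256  0.198] [222.  37.]
stinger 0.84 [ 0.542 -0.256  0.197] [222.  43.]
holster 0.55 [ 0.53  -0.259  0.009] [249.  83.]
side [0.312 0.752 0.522]
stinger_grip 0.9 [ 0.543 -0.234  0.145] [326. 166.]
stinger_grip 0.62 [0.743 0.184 0.022] [183. 269.]
stinger 0.81 [ 0.541 -0.233  0.141] [327. 168.]
stinger 0.76 [0.747 0.184 0.013] [182. 272.]
holster 0.78 [ 0.538 -0.229  0.005] [324. 212.]
holster 0.75 [0.536 0.187 0.003] [271. 301.]
top [0.397 0.034 1.216]
stinger_grip 0.93 [0.756 0.177 0.02 ] [225. 155.]
stinger_grip 0.71 [ 0.541 -0.242  0.183] [391. 226.]
stinger 0.87 [0.759 0.172 0.02 ] [227. 153.]
holster 0.87 [ 0.535 -0.241  0.006] [374. 236.]
holster 0.61 [0.625 0.18  0.021] [222. 200.]
```

View pics/wrist1.png

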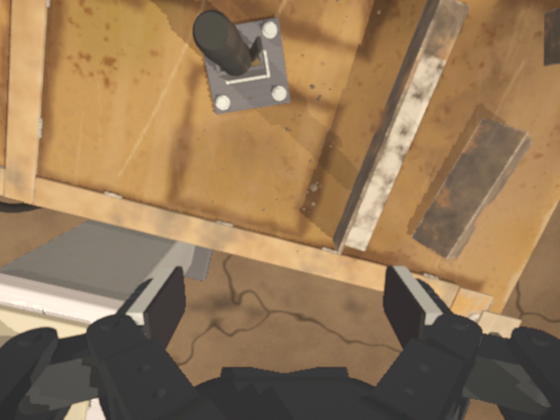

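The wrist picture shows the grip's top end at about (213,30), with the lever on its lower-right side around (255,55). I'll move closer and measure again.

Request:
arm_command(
  targets="25 -17 0 0 0 0; 25 -17 0 0 0 0; 25 -17 0 0 0 0; 0 0 0 0 0 0; 0 0 0 0 0 0",
)

```text
clock: 3.92
position: [0.4957, -0.2645, 0.2967]
ee_rot: [0.991, 0.131, -0.0, 0.0]
ft_force: [-0.3, 0.5, 0.4]
grip_width: 0.994
```

Run:
```python
from h import *
np.set_printoptions(precision=3,suppress=True)
o=manip.get_obs();print(o['position'],o['joint_pos'])
c=cam('wrist','wrist2.png')
for t in ['stinger_grip','stinger','holster']:
        for r in manip.search_frame(c,t):
                w=toW(c,r['xyz']); print(t,round(r['p'],2),w,px(c,w)[0].round())
```

```text
[ 0.496 -0.265  0.297] [ 0.747  0.185 -0.393  1.462  0.071  1.509 -0.953]
stinger_grip 0.69 [ 0.549 -0.247  0.205] [279. 133.]
stinger_grip 0.47 [ 0.559 -0.241  0.009] [279. 116.]
stinger 0.76 [ 0.547 -0.25   0.204] [283. 136.]
holster 0.72 [ 0.56  -0.241  0.012] [279. 115.]
```

View pics/wrist2.png

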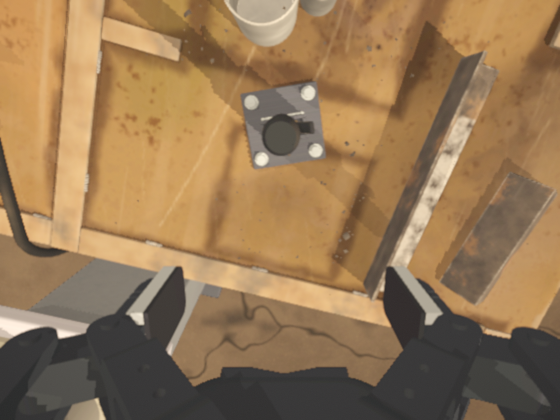

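Lever points to the right, from (282,134) to (308,128). The grip's top disc centre is at (282,134).

Run:
```python
from h import *
np.set_printoptions(precision=3,suppress=True)
c=cam('wrist'); o=manip.get_obs()
f=c['frame']; g=f.max(2)
a=cv2.resize(f[80:180,230:340],None,fx=6,fy=6,interpolation=cv2.INTER_CUBIC);cv2.imwrite('pics/c3.png',a[:,:,::-1])
P=onplane(c,[(282,134)],.203)[0];L=onplane(c,[(309,128.5)],.13)[0]; L0=onplane(c,[(283,134)],.13)[0]
print(P,L)
d=L-P; print('lever az',np.degrees(np.arctan2(d[1],d[0])))
print('plate',onplane(c,[(242,94),(315,83),(325,156),(255,167)],.006).mean(0),onplane(c,[(242,94),(315,83),(325,156),(255,167)],.006))
Rt=R.from_quat(o['ee_rot']); print('tool delta',Rt.inv().apply(P-o['position'])*1000)
```

```text
[ 0.549 -0.249  0.203] [ 0.556 -0.274  0.13 ]
lever az -72.88915633541987
plate [ 0.548 -0.252  0.006] [[ 0.573 -0.188  0.006]
 [ 0.61  -0.276  0.006]
 [ 0.524 -0.315  0.006]
 [ 0.485 -0.227  0.006]]
tool delta [55.203 -0.895 93.813]
```

View pics/c3.png

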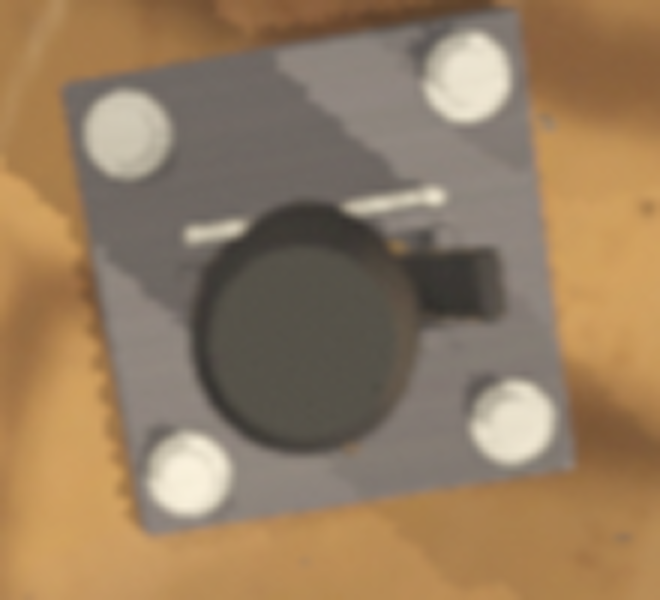

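Request:
arm_command(
  targets="26 -1 0 0 0 0; 26 0 0 0 0 0; 0 0 0 0 0 0; 0 0 20 0 0 0; 0 0 0 0 0 0",
)

```text
clock: 4.8
position: [0.5447, -0.25, 0.2756]
ee_rot: [0.991, 0.13, -0.001, -0.0]
ft_force: [0.6, -0.3, 0.4]
grip_width: 0.995
```

Run:
```python
from h import *
np.set_printoptions(precision=3,suppress=True)
o=manip.get_obs();print(o['position'],o['joint_pos'])
c=cam('wrist','wrist3.png')
Rt=R.from_quat(o['ee_rot'])
p=o['position'].copy();p[2]=.203
print('below tcp at .203 px',px(c,p), 'plus x10', px(c,p+Rt.apply([.01,0,0])))
```

```text
[ 0.545 -0.25   0.276] [ 0.682  0.279 -0.413  1.397  0.111  1.49  -1.034]
below tcp at .203 px [[283.47  210.671]] plus x10 [[283.467 197.785]]
```

View pics/wrist3.png

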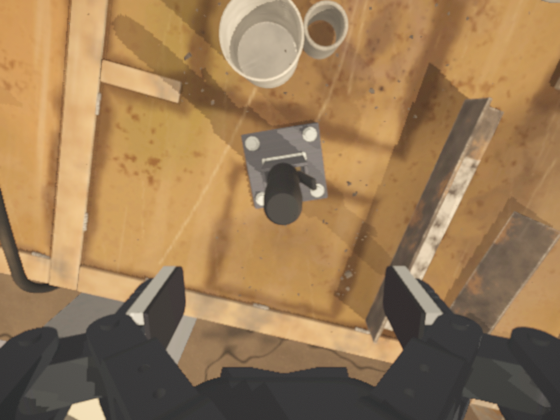

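Grip-top centre is at (283,205), and the point below the TCP projects to (283.5,211). Shift +4 mm in x, then descend 118 mm.

Request:
arm_command(
  targets="4 0 25 0 0 0; 0 0 25 0 0 0; 0 0 25 0 0 0; 0 0 25 0 0 0; 0 0 18 0 0 0",
)

```text
clock: 5.48
position: [0.5498, -0.2488, 0.1586]
ee_rot: [0.991, 0.131, 0.0, 0.0]
ft_force: [-0.5, 1.5, 0.3]
grip_width: 0.995
```

Request:
arm_command(
  targets="0 0 0 0 0 0; 0 0 0 0 0 0",
)

```text
clock: 5.72
position: [0.5505, -0.2486, 0.16]
ee_rot: [0.991, 0.131, 0.001, 0.0]
ft_force: [0.4, 0.5, -0.2]
grip_width: 0.997
```

Run:
```python
from h import *
o=manip.get_obs();print(o['position'],o['ft_force'])
c=cam('wrist','wrist4.png');c=cam('side','side4.png')
cv2.imwrite('pics/side4c.png',cv2.resize(c['frame'][60:240,230:430,::-1],None,fx=3,fy=3))
```

```text
[ 0.55047292 -0.24863836  0.16004254] [ 0.41577514  0.53871444 -0.23414002]
```

View pics/side4c.png

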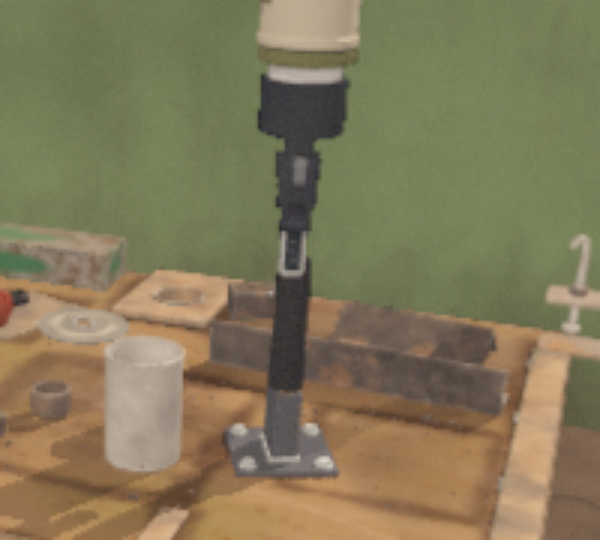

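View pics/wrist4.png

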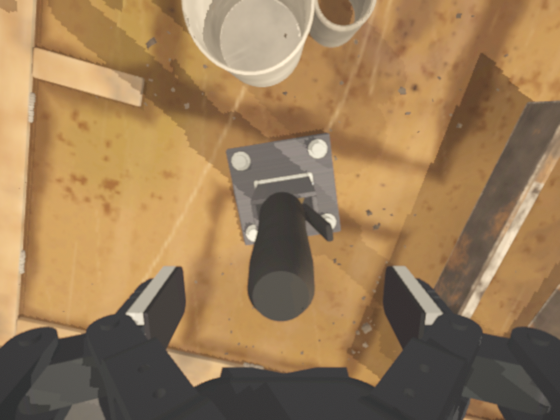

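The grip is centred between the pads: disc at (281,290), pads at about (160,310) and (410,310). Closing now.

Request:
arm_command(
  targets="0 0 0 0 0 0; 0 0 0 0 0 0; 0 0 0 0 0 0; 0 0 0 0 0 0; 0 0 0 0 0 0",
  grip=0,
  squeeze=100,
)

```text
clock: 6.45
position: [0.5503, -0.2484, 0.1594]
ee_rot: [0.991, 0.131, 0.0, 0.0]
ft_force: [-0.5, 1.0, 5.6]
grip_width: 0.304
```

Request:
arm_command(
  targets="0 0 0 0 0 0; 0 0 -4 0 0 0; 0 0 -10 0 0 0; 0 0 -15 0 0 0; 0 0 -20 0 0 0",
)

```text
clock: 7.08
position: [0.5498, -0.2483, 0.2087]
ee_rot: [0.991, 0.131, -0.0, -0.0]
ft_force: [0.7, -0.4, -3.2]
grip_width: 0.303
```

Opening reads 26 mm where 35 mm was expected, so I'll look before going on.

Run:
```python
from h import *
o=manip.get_obs();print(o['position'],o['ft_force'],o['torque'],o['grip_width'])
c=cam('wrist','wrist5.png');c=cam('side','side5.png')
cv2.imwrite('pics/side5c.png',cv2.resize(c['frame'][60:240,230:430,::-1],None,fx=3,fy=3))
```

```text
[ 0.54977977 -0.24828982  0.20872926] [ 0.70919448 -0.40122536 -3.2144525 ] [0.00770184 0.00766033 0.05233538] 0.3025602732204271
```

View pics/side5c.png

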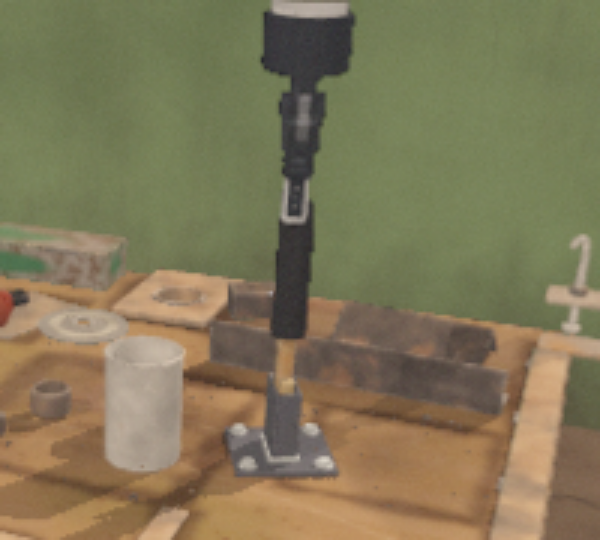

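View pics/wrist5.png

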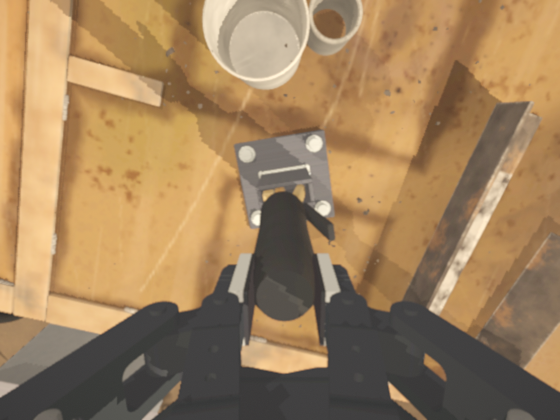

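The grip is centred in the pads, and the tool is held and lifting straight (the reading is nonlinear). I continue straight up, then go across.

Request:
arm_command(
  targets="0 0 -25 0 0 0; 0 0 -30 0 0 0; 0 0 -30 0 0 0; 0 0 -30 0 0 0; 0 0 0 0 0 0",
)

```text
clock: 7.8
position: [0.5508, -0.2485, 0.3246]
ee_rot: [0.991, 0.131, 0.002, 0.001]
ft_force: [-0.0, 0.2, -4.2]
grip_width: 0.298
```

Request:
arm_command(
  targets="11 -31 0 0 0 0; 11 -31 0 0 0 0; 11 -31 0 0 0 0; 11 -31 0 0 0 0; 11 -31 0 0 0 0",
)

```text
clock: 8.43
position: [0.5622, -0.0833, 0.3206]
ee_rot: [0.991, 0.131, -0.001, -0.0]
ft_force: [-0.3, -1.1, -2.0]
grip_width: 0.303
```

Request:
arm_command(
  targets="11 -31 0 0 0 0; 11 -31 0 0 0 0; 11 -31 0 0 0 0; 11 -31 0 0 0 0; 11 -31 0 0 0 0",
)

```text
clock: 9.05
position: [0.5752, 0.0805, 0.3207]
ee_rot: [0.991, 0.131, -0.001, 0.0]
ft_force: [0.6, 0.1, -3.3]
grip_width: 0.299
```

Request:
arm_command(
  targets="0 0 0 0.13 0 0; 0 0 0 0.13 0 0; 0 0 0 0.13 0 0; 0 0 0 0 0 0",
)

```text
clock: 9.55
position: [0.5758, 0.0759, 0.3193]
ee_rot: [0.973, 0.125, -0.027, -0.192]
ft_force: [-0.4, 1.4, -3.8]
grip_width: 0.306
```

Run:
```python
from h import *
np.set_printoptions(precision=3,suppress=True)
o=manip.get_obs();print(o['position'],o['ee_rot'],o['ft_force'],o['joint_pos'])
Rt=R.from_quat(o['ee_rot']);print(Rt.as_matrix())
c=cam('side','side6.png');c=cam('top','top6.png')
```

```text
[0.576 0.076 0.319] [ 0.973  0.125 -0.027 -0.192] [-0.359  1.44  -3.765] [ 0.474  0.342 -0.601  1.315 -0.194  1.606 -1.421]
[[ 0.967  0.233 -0.101]
 [ 0.254 -0.895  0.367]
 [-0.005 -0.38  -0.925]]
```

View pics/side6.png

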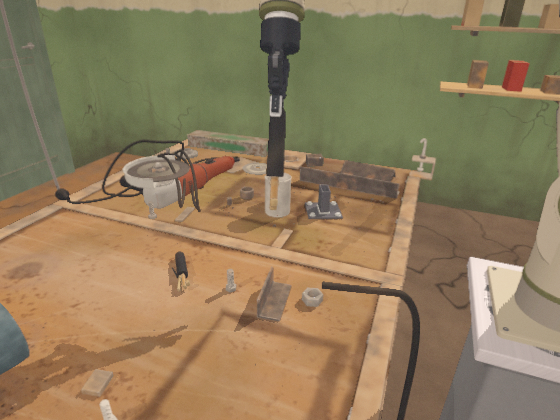

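Side view: tool held, tilting towards the camera, jaws near (275,205), and nothing else has moved. I continue to 45°.

Request:
arm_command(
  targets="0 0 0 0.13 0 0; 0 0 0 0.13 0 0; 0 0 0 0.135 0 0; 0 0 0 0 0 0",
)

```text
clock: 10.15
position: [0.5754, 0.0785, 0.3203]
ee_rot: [0.916, 0.12, -0.052, -0.378]
ft_force: [-0.0, 0.5, -3.2]
grip_width: 0.304
```

```bash
cat > m.py <<'E'
from h import *
import sys
np.set_printoptions(precision=4,suppress=True)
o=manip.get_obs();print(o['position'],o['ft_force'],o['joint_pos'],o['clock'],abs(o['joint_velocities']).max())
Rt=R.from_quat(o['ee_rot']);M=Rt.as_matrix();print('tilt',np.degrees(np.arccos(-M[2,2])))
J=o['position']+Rt.apply([0,.0075,.1505]);print('jaws pred',J)
T=np.array([.546,.182,.083]);print('move tool mm',Rt.inv().apply(T-J)*1000)
G=o['position']+Rt.apply([0,0,-.0085-.035])
tag=sys.argv[1]
for n,b in (('side',None),('top',None)):
    c=cam(n,n+tag+'.png'); f=c['frame'].copy()
    pj,ps,pg=px(c,[J,[.546,.182,.005],G]); print(n,'J',pj,'seam',ps,'gripend',pg)
    u0=int(min(pj[0],ps[0],pg[0]))-60;v0=int(min(pj[1],ps[1],pg[1]))-40
    u0=max(u0,0);v0=max(v0,0)
    cr=cv2.resize(f[v0:v0+200,u0:u0+260],None,fx=3,fy=3,interpolation=cv2.INTER_CUBIC)
    for p,col in ((pj,(255,0,0)),(ps,(0,255,0)),(pg,(0,0,255))):
        cv2.circle(cr,tuple(int(x) for x in (p-[u0,v0])*3),4,col,1)
    cv2.imwrite(f'pics/{n}{tag}c.png',cr[:,:,::-1])
    for t in ['stinger_jaws','seam','spare_nut','spare_bolt','rod_can']:
        for r in manip.search_frame(c,t)[:2]: print('  ',t,round(r['p'],2),toW(c,r['xyz']))
E
python3 m.py 7
```

```text
[0.5754 0.0785 0.3203] [-0.0473  0.4964 -3.2429] [ 0.6205  0.4918 -0.6201  1.2961 -0.4685  1.6759 -1.2799] 10.15 0.05242988427470324
tilt 44.89642878604173
jaws pred [0.5489 0.1758 0.2084]
move tool mm [-0.7435 83.7576 93.5594]
side J [267.4067 206.9062] seam [267.1101 297.358 ] gripend [276.3685 111.4733]
   stinger_jaws 0.93 [0.5577 0.1203 0.2943]
   stinger_jaws 0.79 [0.7433 0.1864 0.0187]
   seam 0.87 [0.5385 0.1896 0.0025]
   spare_nut 0.74 [0.4659 0.1578 0.0138]
   spare_bolt 0.71 [0.6262 0.1823 0.0195]
   rod_can 0.92 [ 0.6551 -0.1682  0.0627]
   rod_can 0.37 [ 0.5413 -0.2293  0.0092]
top J [212.7845 217.4576] seam [220.4376 229.7372] gripend [267.7044 190.6058]
   stinger_jaws 0.73 [0.56   0.1118 0.3089]
   seam 0.58 [0.5308 0.1802 0.0047]
   spare_nut 0.41 [ 0.6697 -0.2085  0.0369]
   rod_can 0.62 [ 0.6718 -0.2062  0.0377]
```

View pics/side7c.png

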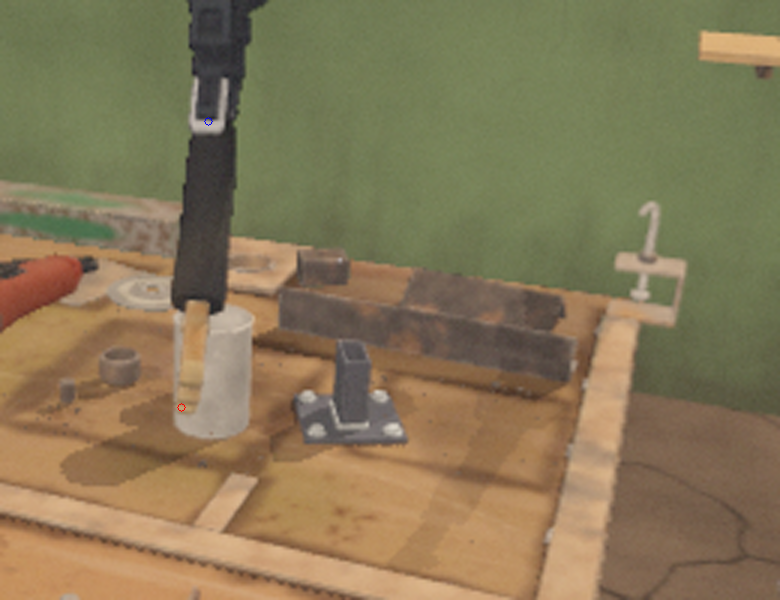

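View pics/top7c.png

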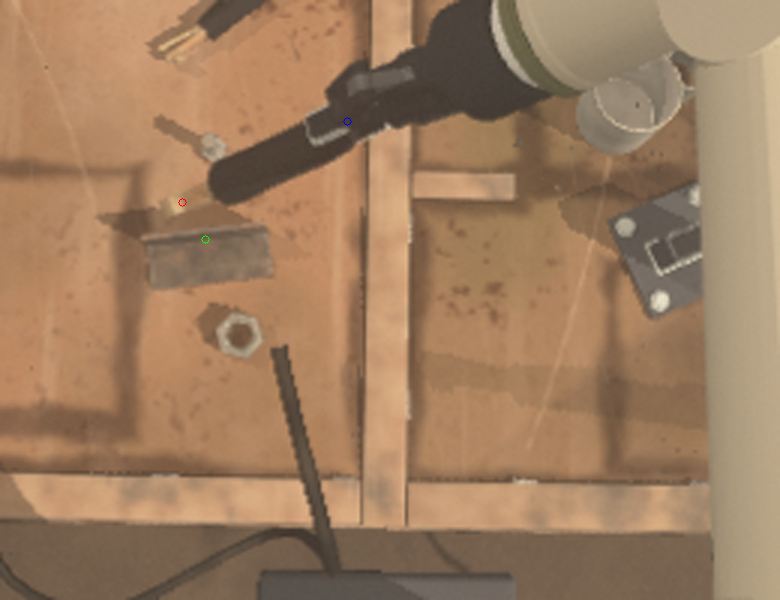

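The tool is at 45° with the jaw tips close to the prediction (red), and the seam dot (green) sits at the middle of the short iron. I descend 125 mm.

Request:
arm_command(
  targets="0 17 19 0 0 0; 0 17 19 0 0 0; 0 17 19 0 0 0; 0 17 19 0 0 0; 0 15 16 0 0 0",
)

```text
clock: 11.38
position: [0.574, 0.0856, 0.198]
ee_rot: [0.916, 0.121, -0.05, -0.379]
ft_force: [0.2, -0.0, -3.8]
grip_width: 0.304
```

Request:
arm_command(
  targets="0 0 0 0 0 0; 0 0 0 0 0 0; 0 0 0 0 0 0",
)

```text
clock: 11.75
position: [0.5745, 0.0857, 0.2001]
ee_rot: [0.916, 0.121, -0.049, -0.379]
ft_force: [-0.4, 0.5, -4.1]
grip_width: 0.301
```

```bash
python3 m.py 8
```

```text
[0.5745 0.0857 0.2001] [-0.4363  0.5382 -4.132 ] [ 0.6183  0.5667 -0.6062  1.4547 -0.4298  1.4834 -1.1614] 11.75 0.004025311499328185
tilt 44.9328430075063
jaws pred [0.5485 0.1832 0.0882]
move tool mm [-2.698   4.0621  3.3048]
side J [265.8843 263.8077] seam [267.1101 297.358 ] gripend [274.689  170.4667]
   stinger_jaws 0.77 [0.746  0.1846 0.0175]
   stinger_jaws 0.76 [0.5553 0.1278 0.1749]
   seam 0.97 [0.5382 0.1875 0.0038]
   spare_nut 0.8 [0.4636 0.1546 0.014 ]
   spare_bolt 0.61 [0.6289 0.1846 0.0246]
   rod_can 0.9 [ 0.6429 -0.1792  0.0689]
top J [216.1908 224.7203] seam [220.4376 229.7372] gripend [265.1977 202.2553]
   stinger_jaws 0.73 [0.755  0.1753 0.0233]
   stinger_jaws 0.72 [0.557  0.1186 0.1866]
   seam 0.81 [0.5277 0.176  0.004 ]
   spare_nut 0.71 [0.4612 0.148  0.0221]
   rod_can 0.77 [ 0.6405 -0.1984  0.0335]
```

View pics/side8c.png

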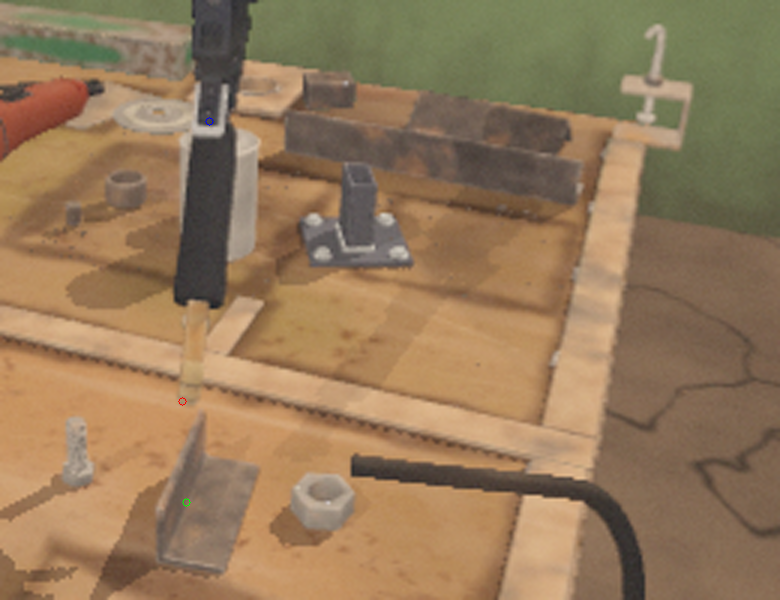

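View pics/top8c.png

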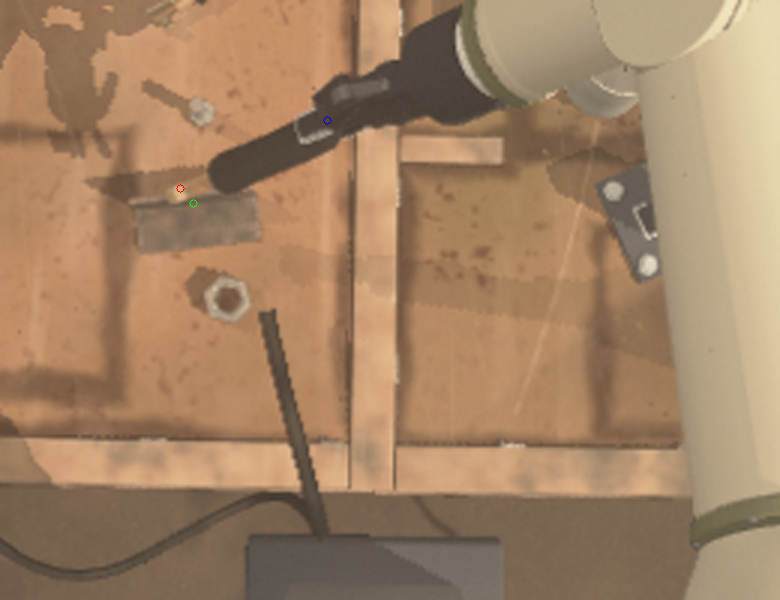

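Run:
```python
import cv2,numpy as np
a=cv2.imread('pics/side8.png')[225:325,225:325];b=cv2.imread('pics/top8.png')[195:255,180:260]
cv2.imwrite('pics/z8.png',np.hstack([cv2.resize(a,(400,400),interpolation=cv2.INTER_CUBIC),cv2.resize(b,(400,300),interpolation=cv2.INTER_CUBIC)[:].copy() if 0 else cv2.copyMakeBorder(cv2.resize(b,(400,300),interpolation=cv2.INTER_CUBIC),0,100,0,0,cv2.BORDER_CONSTANT)]))
```

```text
(no output)
```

View pics/z8.png

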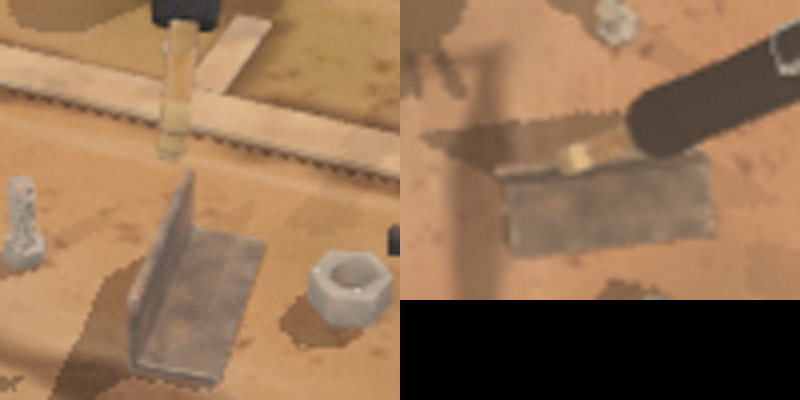

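Run:
```python
from h import *
np.set_printoptions(precision=4,suppress=True)
t=cam('top');s=cam('side')
def ray(c,uv): 
    a,b=onplane(c,[uv],0)[0],toW(c,[0,0,0]); return b,(a-b)/np.linalg.norm(a-b)
def tri(u,v):
    o1,d1=ray(t,u);o2,d2=ray(s,v)
    k=np.linalg.lstsq(np.stack([d1,-d2],1),o2-o1,rcond=None)[0]
    p,q=o1+k[0]*d1,o2+k[1]*d2; return (p+q)/2,np.linalg.norm(p-q)
print('jaws',tri((215,226.4),(267.5,261)))
e=onplane(s,[(273,283),(260,315.5)],.005);print(e,e.mean(0),np.linalg.norm(e[0]-e[1]))
# outline: flat leg corners top view (near edge)
e=onplane(t,[(180+512/5,195+255/5),(180+714/5,195+232/5)],.005) if 0 else onplane(t,[(180+112/5,195+255/5),(180+314/5,195+232/5)],.005)
print('near edge',e,e.mean(0),np.linalg.norm(e[0]-e[1]))
d=(e[0]-e[1]);d/=np.linalg.norm(d);n=np.array([d[1],-d[0],0]);print('seam from near edge',e.mean(0)+n*.04)
```

```text
jaws (array([0.5436, 0.1851, 0.0971]), np.float64(0.0014050011189126077))
[[0.5523 0.1338 0.005 ]
 [0.5383 0.2361 0.005 ]] [0.5453 0.185  0.005 ] 0.10319672878093239
near edge [[0.5004 0.2295 0.005 ]
 [0.5151 0.1197 0.005 ]] [0.5078 0.1746 0.005 ] 0.1107498423214778
seam from near edge [0.5474 0.1799 0.005 ]
```

Seam mid is about (0.546, 0.182, 0.005). The jaw ends measure (0.544, 0.185, 0.097) by picture and (0.549, 0.183, 0.088) by kinematics. Horizontally that's centred. I lower 16 mm to reach the middle of the 5–10 cm band.

Request:
arm_command(
  targets="0 6 5 0 0 0; 0 6 6 0 0 0; 0 0 0 0 0 0; 0 0 0 0 0 0; 0 0 0 0 0 0",
)

```text
clock: 13.08
position: [0.5743, 0.085, 0.183]
ee_rot: [0.916, 0.121, -0.05, -0.379]
ft_force: [-1.1, 0.0, -3.2]
grip_width: 0.3
```

```bash
python3 m.py 9
python3 - <<'E'
import cv2,numpy as np
a=cv2.imread('pics/side9.png')[225:325,225:325];b=cv2.imread('pics/top9.png')[195:255,180:260]
cv2.imwrite('pics/z9.png',np.hstack([cv2.resize(a,(400,400),interpolation=cv2.INTER_CUBIC),cv2.copyMakeBorder(cv2.resize(b,(400,300),interpolation=cv2.INTER_CUBIC),0,100,0,0,cv2.BORDER_CONSTANT)]))
E
```

```text
[0.5743 0.085  0.183 ] [-1.1095  0.0022 -3.2438] [ 0.6171  0.5833 -0.6022  1.4692 -0.4229  1.46   -1.1466] 13.075 0.0014084890227735083
tilt 44.964625828831444
jaws pred [0.5481 0.1826 0.0712]
move tool mm [-2.1847 -8.2761 -8.3771]
side J [266.1447 270.8256] seam [267.1101 297.358 ] gripend [274.7597 177.9969]
   stinger_jaws 0.81 [0.5588 0.1254 0.1552]
   stinger_jaws 0.75 [0.7435 0.1823 0.0154]
   seam 0.82 [0.536  0.1935 0.0044]
   spare_nut 0.89 [0.4664 0.1552 0.0143]
   spare_nut 0.61 [0.5584 0.125  0.1571]
   spare_bolt 0.67 [0.6253 0.1848 0.021 ]
   rod_can 0.97 [ 0.6444 -0.1791  0.0715]
top J [217.2398 225.7501] seam [220.4376 229.7372] gripend [265.6002 203.7089]
   stinger_jaws 0.83 [0.7586 0.1742 0.0192]
   stinger_jaws 0.63 [0.5557 0.1149 0.1713]
   seam 0.85 [0.5264 0.1779 0.004 ]
   spare_nut 0.56 [0.4601 0.149  0.0232]
   spare_bolt 0.46 [0.6253 0.1797 0.0208]
   rod_can 0.71 [ 0.6365 -0.1947  0.0378]
```

View pics/z9.png

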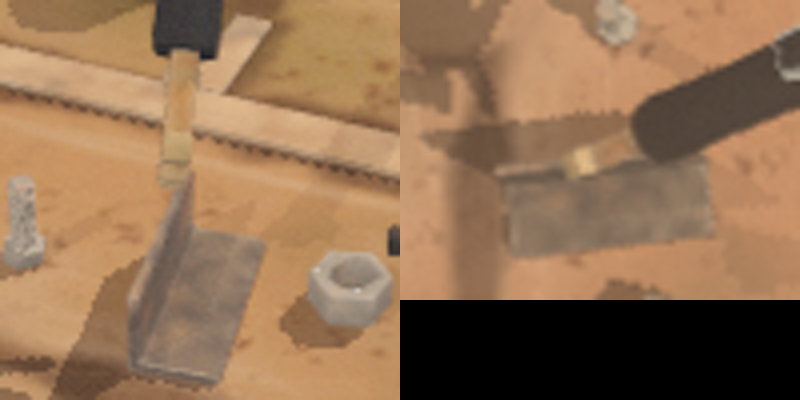

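View pics/side9.png

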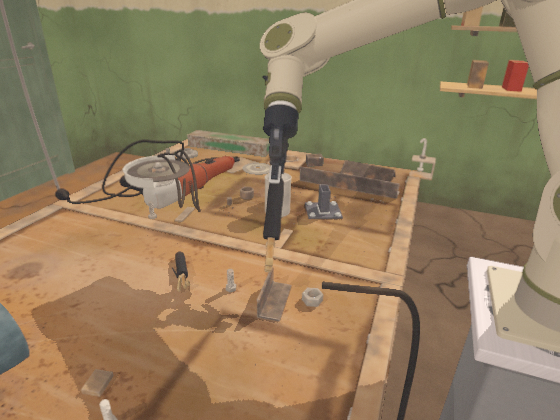

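```bash
python3 -c "
from workcell import manip
print(manip.hand_in())"
```

```text
the job is handed in; nothing more can be done
None
```

I drew the larger electrode holder straight up out of the holster, tilted it with the jaws down, and am holding it over the middle of the short angle iron's inside corner. I handed the job in at about 13 s.

**Last checks:**
- **Slant:** the gripper's tilt from vertical reads 45.0°.
- **Height:** the jaw ends are 66 mm above the seam from the arm pose. The last picture measurement, taken before the final 17 mm lowering, puts them about 9 mm higher, at about 75 mm. Both are inside the 5–10 cm band.
- **Sideways position:** the jaw ends are within about 5 mm of the seam's middle by both measures. My two picture fixes of the seam itself differ by about 5 mm along its length.
- **Holding:** the arm is still. The vertical wrist force is 3.2 N, roughly the tool's weight, so nothing suggests contact with anything but the gripper.
- **Other things:** the angle iron, nut and bolt look unmoved in the pictures, and nothing went near the can. The network's can position wandered by about 3 cm while the arm partly hid it.

**Disagreements:**
- **Grip opening:** the gripper read about 26 mm on the 35 mm grip. The wrist picture showed the grip centred in the pads and it lifted without slipping, so I took the reading as not being linear.
- **Jaw point:** the network's position for the jaws fell in the middle of the tool, not at its end, so I did not use it.

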